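# Prop open the hood of the film machine

### The job

The hood of the film machine on the packing table stands raised on its stiff hinge. Swing the machine's prop rod up to its stop, then bring the hood down gently until its notched bracket rests fully on the rod's ball end and the rod holds it open; do not let the hood drop shut, and let go of everything.

Things in the scene. Friction and masses are not known exactly. Their poses are not given: they have to be found in the camera images.
- machine: Grey film machine, 200 x 280 mm, 85 mm high; origin under its middle, z up, x away from the robot, y to its left. Prop rod's pivot line: along x at y -100, z 70 mm. Hood's hinge line: along x at y 130, z 90 mm. Propped, the rod leans 57 deg and the hood 40 deg above level. The goblet beside it and the loose film spindle (like the rod, but lying on the table) are not part of it.
- prop_grip (a point): Middle of the prop rod's handle: level black sleeve, 16 mm thick, 90 long, jutting from the steel rod on the machine's robot side. Axes turn with the rod: x along the sleeve to the machine, y along the rod, pivot to ball. Pivot line 110 mm along -y; rod 70 mm along x. Starts 3 to 20 deg above level, tips up to a stop at 59 deg. Stiff pivot, about 4 N here; stays where left.
- prop_tip (a point): Centre of the steel ball, 16 mm across, on the free end of the 10 mm thick prop rod, 172 mm from its pivot. Axes as prop_grip, from which it lies 70 mm along x and 62 mm along y.
- hood_socket (a point): Where the ball's centre sits when seated in the hood's socket: upside-down V notch of steel plates, 90 deg, mouth 45 mm wide, on the robot side of the white hood (200 x 220 x 36 mm, 0.9 kg). Axes turn with the hood: x as machine, y free edge to hinge, z out of its top. Hinge line 185 mm along y, 8 along -z. With the hood as raised at the start the ball swings in clear below it.
- hood_bar (a point): Middle of the hood's grab bar: level steel bar, 14 mm thick, 100 mm clear between its legs, 33 mm beyond the hood's free edge, 0.3 m up. Axes as hood_socket; hinge line 260 mm along y, 18 along -z. The hood starts 52 to 57 deg above level; its hinge is stiff, so it stays where put: 3 to 5 N down here lowers it, about 12 N raises it.

How it is judged (in metres and radians):
At the end, for the whole second after the job is handed in: The centre of the prop rod's ball is within 12 mm of the seated point of the hood's bracket and stays there, with nothing held (distance between prop_tip and hood_socket below 0.012 m); the robot touches nothing.
It fails at once if the hood dropped or was pushed down past its propped position (grab bar less than 200 mm above the table) (height (world z) of hood_bar below 0.2 m).
It also fails if it takes over 48 s, if anything falls off the work surface, if the arm or the gripper's body presses on something with over 40 N, if the wrist force passes 120 N, or if a joint passes its speed limit or range.

### The arm

A 7-joint arm with a two-finger parallel gripper is mounted at the origin on the work surface. World frame = base frame: x ahead of the robot, y to its left, z up, the work surface at z = 0. Lengths are in mm, angles in rad, forces in N, time in s.
With the tool pointing down it reaches from about 425 to 925 mm from the base axis. Payload 6.8 kg.
Tool frame: the origin (TCP) lies on the centre line of the jaws, within the pads' length; the fingertips stand 22 mm ahead of it and the grasp point (between the pads) lies 3 mm ahead of it; z points along the fingers, y is the direction in which the jaws open and shut (so a half turn about z gives the same grasp; the last joint's range is limited). The gripper opens to 85 mm and grips with 20 to 120 N. Pads are 22 mm wide; open, the fingers measure 114 mm over their backs; the gripper's body (76 mm by 85 mm) begins 54 mm behind the grasp point. The pads swing forward as they close: fully open they stand 13 mm farther back than shut.
Start: joints at [1.06, 0.477, 0.022, 1.555, -0.011, 1.109, -0.083], TCP at [264.607, -620.991, 253.308] pointing down, gripper open.
Joint ranges: [-2.96, 2.96], [-0.34, 2.1], [-1.41, 1.46], [0.24, 2.44], [-1.37, 4.51], [0.17, 1.92], [-2.96, 2.96]. Speed limits (rad/s): [2.39, 2.39, 3.14, 3.14, 3.14, 3.14, 3.14].

### API

Orientations are given as a rotation vector (axis times angle).
In Python, from rig import robot gives the robot as it stands.
- The arm moves only by the tool move_arm, never from a script. Its argument "deltas" is a list of rows, each a list of 4 numbers: the shift along the world's x, y, z in m, then the turn about the world's z in rad. A call has exactly 5 rows; each row shifts and turns the commanded pose from where the row before left it; what a row does not reach is not made up. A row lasts 1/8 s, in which the tool goes at most 62.5 mm and 10.7 degrees, less where a joint would pass 70% of its speed; a pose out of reach is approached as far as the arm can. A call with a gripper value outside its range is refused whole. "hand" is the finger opening in m, from 0 to 0.0854, set as the call begins (left out, the last holds). The fingers move at their own pace and stop on an object; "squeeze" is the grip in N (left out, the last holds). Time passes only in rows, so rows that do not move let the fingers close, or fill a call up. It gives the time, the measured TCP pose, the force and the opening at its end, in the units of the state.
- robot.observe(): the state, without advancing time (a new reading comes with each control period).
- robot.get_image(name): name is "side" or "top" or "wrist"; returns the picture (384x512x3 uint8, red, green, blue); there is no depth.
- robot.camera_params(name): a dict with "intrinsics" (3x3 intrinsics, pixels), "distortion" ([k1, k2, p1, p2, k3] as OpenCV has them; the pictures are not rectified), "world_from_camera" (4x4, takes a point from camera to world coordinates); the wrist camera has in their place "T_tool_cam" (4x4, takes a point from camera to tool coordinates, whose origin is the TCP and whose axes are the flange's). Camera axes: x right, y down, z forward; pixel columns grow to the right and rows downward; lengths in mm; the calibration is good to about 2 mm. A picture is of the moment at which its call begins: read the wrist's pose just before it. camera_params takes no time and is no camera call.
- robot.finish_job(): hands the job in, once; it reports no verdict.
The state is a dict: "clock": time; "q": joint angles; "qvel": joint speeds; "effort": joint torques, N m; "tcp_pos": TCP position; "tool_rot": TCP orientation; "ft_force": force on the tool from outside, world axes, zero at the start; "moment": the same for the moment, N m; "opening": finger opening in mm.
Only numpy, scipy, OpenCV 4.12 (cv2) and the standard library are available. Lean on these libraries where they do the work, as an engineer would, in place of code of your own. Each camera call takes 0.05 s, during which the arm holds its last target. There are 200 camera calls.

## Working session

There is one attempt and no reset: what is moved stays moved. The work goes in short steps, Python scripts to look and compute and a tool call to move; the robot and the scene stay as the last step left them, time stands still between calls to the robot, and variables do not carry over. Pictures are saved under pics/ and viewed, about 8 in all and at most 12, crops included, and the job is handed in when it is done.

Besides the shell and the picture viewer there is one more tool, called after "Request:" as name([rows], argument=value, ...), one row to a line, values as JSON. move_arm: Moves the arm, as the interface text tells. Its arguments: {"type":"object","properties":{"deltas":{"type":"array"},"hand":{"type":"number"},"squeeze":{"type":"number"}},"required":["deltas"]}

```bash
ls; mkdir -p pics
python3 - <<'E'
from rig import robot
import cv2,numpy as np
np.set_printoptions(precision=4,suppress=True)
s=robot.observe();print(s)
for n in("side","top","wrist"):
    cv2.imwrite(f"pics/{n}0.png",robot.get_image(n)[:,:,::-1]); print(n,robot.camera_params(n))
E
```

```text
pics
{'clock': 0.0, 'q': array([ 1.0599,  0.4778,  0.0223,  1.5565, -0.0115,  1.1093, -0.0831]), 'qvel': array([-0.0018, -0.0016,  0.    ,  0.0001,  0.0002,  0.0002,  0.0014]), 'effort': array([ -0.0005, -59.6453,   1.6074, -28.1194,   0.0124,   0.0093,
         0.    ]), 'tcp_pos': array([ 264.4045, -620.465 ,  252.3204]), 'tool_rot': array([-3.0763, -0.6283,  0.0008]), 'ft_force': array([ 0.1034,  0.6431, -0.6137]), 'moment': array([ 0.0199, -0.0145,  0.0306]), 'opening': 85.37730850146005}
side {'intrinsics': array([[450.9236,   0.    , 260.0211],
       [  0.    , 450.9236, 190.7813],
       [  0.    ,   0.    ,   1.    ]]), 'distortion': array([-0.1774,  0.    ,  0.    ,  0.    ,  0.    ]), 'world_from_camera': array([[ -0.0922,  -0.7158,   0.6922, 115.9273],
       [ -0.9957,   0.0595,  -0.071 ,  45.9403],
       [  0.0096,  -0.6957,  -0.7182, 564.4158],
       [  0.    ,   0.    ,   0.    ,   1.    ]])}
top {'intrinsics': array([[381.0769,   0.    , 254.3985],
       [  0.    , 381.0769, 194.94  ],
       [  0.    ,   0.    ,   1.    ]]), 'distortion': array([0.0217, 0.    , 0.    , 0.    , 0.    ]), 'world_from_camera': array([[  0.0206,  -0.9957,   0.0908, 508.0741],
       [ -0.9998,  -0.02  ,   0.0081,  -9.4559],
       [ -0.0062,  -0.091 ,  -0.9958, 728.6753],
       [  0.    ,   0.    ,   0.    ,   1.    ]])}
wrist {'intrinsics': array([[295.5738,   0.    , 255.0889],
       [  0.    , 295.5738, 193.0881],
       [  0.    ,   0.    ,   1.    ]]), 'distortion': array([0.027, 0.   , 0.   , 0.   , 0.   ]), 'T_tool_cam': array([[   0.0006,   -0.9574,   -0.2889,   74.3351],
       [   1.    ,    0.0005,    0.0004,    1.2807],
       [  -0.0003,   -0.2889,    0.9574, -120.5781],
       [   0.    ,    0.    ,    0.    ,    1.    ]])}
```

View pics/side0.png

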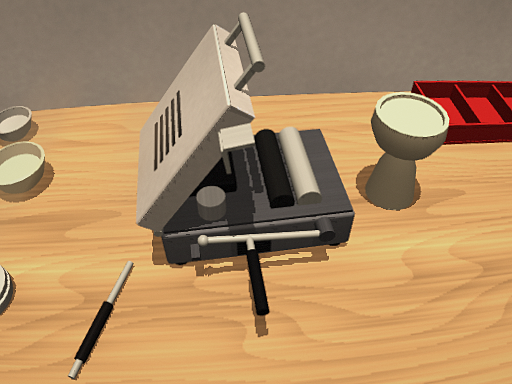

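View pics/top0.png

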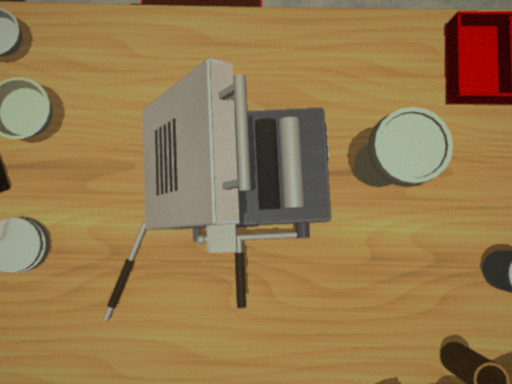

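The side view shows the handle from (247,243) to (263,312), the ball at (203,240), the pivot near (327,232) and the bar from (243,17) to (260,66). The top view shows the handle end at (241,306) and the bar from (240,78) to (244,188).

```bash
cat > h.py <<'E'
from rig import robot
import cv2,numpy as np
np.set_printoptions(precision=3,suppress=True)
from scipy.spatial.transform import Rotation as R
def cam(n,s=None):
    p=robot.camera_params(n)
    if n=="wrist":
        T=np.eye(4);T[:3,:3]=R.from_rotvec(s["tool_rot"]).as_matrix();T[:3,3]=s["tcp_pos"]
        W=T@p["T_tool_cam"]
    else: W=p["world_from_camera"]
    return p["intrinsics"],p["distortion"],W
def ray(c,uv):
    K,d,W=c
    x=cv2.undistortPoints(np.array([[uv]],float),K,d)[0,0]
    v=W[:3,:3]@[x[0],x[1],1]; return W[:3,3],v/np.linalg.norm(v)
def onplane(c,uv,n,k):
    o,v=ray(c,uv); n=np.array(n,float); return o+v*(k-n@o)/(n@v)
def tri(a,b):
    (o,v),(p,w)=a,b
    st=np.linalg.lstsq(np.c_[v,-w],p-o,rcond=None)[0]
    A=o+v*st[0];B=p+w*st[1]; return (A+B)/2,np.linalg.norm(A-B)
def proj(c,P):
    K,d,W=c; M=np.linalg.inv(W)
    return cv2.projectPoints(np.array(P,float).reshape(-1,3),M[:3,:3],M[:3,3],K,d)[0][:,0]
E
python3 - <<'E'
from h import *
S=cam("side");T=cam("top")
for n,a,b in[("handle end",(263,311),(241,305)),("handle root",(250,247),(240,252)),("bar far",(244,18),(239,80)),("bar near",(261,66),(244,186)),("ball",(203,240),(199,238)),("pivot knob",(327,231),(302,229))]:
    print(n,*tri(ray(S,a),ray(T,b)))
for a in[(350,214),(320,132)]: print("top plate side",onplane(S,a,[0,0,1],85))
for a in[(330,220),(325,109)]: print("top plate top",onplane(T,a,[0,0,1],85))
E
for n in side top; do python3 -c "
import cv2
i=cv2.imread('pics/${n}0.png')
cv2.imwrite('pics/${n}0c.png',cv2.resize(i[0:330,130:360] if '$n'=='side' else i[50:320,130:340],None,fx=2.2,fy=1.8) if 0 else cv2.resize((i[200:330,150:370] if '$n'=='side' else i[50:320,130:340]),None,fx=3 if '$n'=='side' else 2.2,fy=3 if '$n'=='side' else 2.2))"; done
```

```text
handle end [382.816  13.64   79.225] 1.3777910682767003
handle root [471.052  19.624  91.057] 4.036050511673071
bar far [676.614  13.363 309.686] 1.4742335905602006
bar near [556.027   3.702 306.918] 4.1434853405437595
ball [492.19   85.165  86.129] 3.8569123951784157
pivot knob [510.645 -89.789  63.96 ] 3.8958836656194578
top plate side [ 521.505 -124.915   85.   ]
top plate side [ 708.805 -116.574   85.   ]
top plate top [ 527.008 -132.269   85.   ]
top plate top [ 718.195 -123.027   85.   ]
```

View pics/side0c.png

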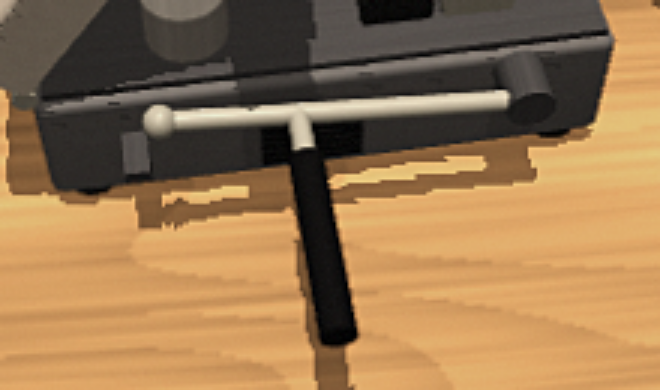

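View pics/top0c.png

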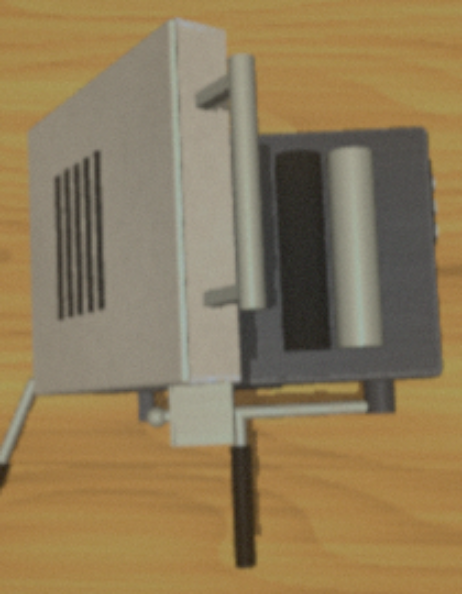

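The crops put the ball at side (202.3,240.3) / top (201.8,239.1) and the handle from side (252.7,250) to (262.7,312.7). The rod is nearly level and the machine is turned slightly anticlockwise.

```bash
cat > m.py <<'E'
from h import *
# machine model: pose (x,y,yaw), rod angle a, hood angle b -> world points
def model(p):
    x,y,yaw,a,b=p
    piv=np.array([0,-100,70.]);hin=np.array([0,130,90.])
    A=np.array([0,np.cos(a),np.sin(a)])              # rod dir: pivot at -y, ball towards +y
    X=np.array([1.,0,0])
    Yh=np.array([0,np.cos(b),-np.sin(b)]);Zh=np.cross(X,Yh)
    out=dict(rod_y=A,piv=piv,hin=hin)
    xr=XR
    pts=dict(grip=piv+110*A+[xr-70,0,0],tip=piv+172*A+[xr,0,0],hend=piv+110*A+[xr-115,0,0],hroot=piv+110*A+[xr-25,0,0],
      sock=hin-185*Yh+8*Zh+[xr,0,0],barN=hin-260*Yh+18*Zh+[-55,0,0],barF=hin-260*Yh+18*Zh+[55,0,0],bar=hin-260*Yh+18*Zh,
      c1=np.array([-100,-140,85.]),c2=np.array([100,-140,85.]))
    Rz=R.from_euler("z",yaw).as_matrix()
    return {k:Rz@v+[x,y,0] for k,v in pts.items()}
XR=-120.
E
python3 - <<'E'
import m; from m import *
from scipy.optimize import least_squares
S=cam("side");T=cam("top")
obs=[("hend",S,(262.7,312.5)),("hend",T,(241.4,307.)),("hroot",S,(252.7,250)),("hroot",T,(239.1,253.2)),("tip",S,(202.3,240.3)),("tip",T,(201.8,239.1)),
("c1",S,(353,212)),("c1",T,(330,219.5)),("c2",T,(325,108.5)),("c2",S,(320,131))]
barobs=[(S,(244,18),(261,66)),(T,(239.5,77),(245,188))]
def f(p):
    m.XR=p[5]; P=model(p[:5])
    e=[proj(c,P[k])[0]-u for k,c,u in obs]
    for c,u,v in barobs: e.append(proj(c,P["bar"])[0]-(np.array(u)+v)/2)
    return np.concatenate(e)
r=least_squares(f,[620,10,0.05,0.15,0.95,-120],loss="soft_l1",x_scale=[10,10,.1,.1,.1,10])
print(r.x,np.degrees(r.x[2:5]));print(f(r.x).reshape(-1,2))
m.XR=r.x[5];[print(k,v) for k,v in model(r.x[:5]).items()]
q=r.x[:5].copy();q[3]=np.radians(57);q[4]=np.radians(40);print("propped");[print(k,v) for k,v in model(q).items() if k in("tip","sock","grip","bar")]
np.save("fit.npy",r.x)
E
```

```text
[ 615.166   15.91     0.048    0.103    0.94  -120.556] [ 2.77   5.897 53.841]
[[-0.22   0.131]
 [-0.267  0.404]
 [-0.007  2.495]
 [ 0.739 -0.645]
 [ 2.215 -0.824]
 [ 0.637 -0.382]
 [-0.478  1.533]
 [-2.099  3.41 ]
 [-2.271 -1.586]
 [ 0.015 -3.739]
 [-0.598 -3.627]
 [ 1.71   0.414]]
grip [424.377  16.106  81.302]
tip [491.315  81.089  87.672]
hend [379.43   13.931  81.302]
hroot [469.325  18.281  81.302]
sock [493.431  37.355 244.086]
barN [560.659   4.388 310.54 ]
barF [670.531   9.705 310.54 ]
bar [615.595   7.046 310.54 ]
c1 [ 522.05 -128.76   85.  ]
c2 [ 721.816 -119.093   85.   ]
propped
grip [426.77  -33.344 162.254]
tip [495.056   3.768 214.251]
sock [495.069   3.514 215.044]
bar [617.95  -41.625 270.914]
```

Request:
move_arm([
  [0.033,0.05,0,0.18],
  [0.033,0.05,0,0.18],
  [0.033,0.05,0,0.18],
  [0.033,0.05,0,0.18],
  [0.033,0.05,0,0.18],
], hand=0.06, squeeze=25)

```text
clock: 0.78
tcp_pos: [430.3, -369.2, 253.3]
tool_rot: [2.493, 1.912, -0.0]
ft_force: [0.1, -0.3, 0.2]
opening: 59.9
```

Request:
move_arm([
  [0,0.05,0,0.18],
  [0,0.05,0,0.18],
  [0,0.05,0,0.18],
  [0,0.05,0,0.18],
  [0,0.05,0,0.18],
])

```text
clock: 1.4
tcp_pos: [429.3, -119.5, 253.3]
tool_rot: [1.413, 2.806, -0.0]
ft_force: [0.9, 0.5, 0.6]
opening: 59.8
```

Request:
move_arm([
  [0,0.03,0,0.18],
  [0,0.03,0,0.18],
  [0,0.03,0,0.18],
  [0,0.03,0,0.18],
  [0,0.02,0,0.18],
])

```text
clock: 2.02
tcp_pos: [429.3, 20.4, 253.3]
tool_rot: [-0.05, -3.141, -0.0]
ft_force: [-0.2, -0.2, -0.6]
opening: 60.0
```

Run:
```python
from h import *
s=robot.observe();print(s["clock"],s["tcp_pos"],s["q"],R.from_rotvec(s["tool_rot"]).as_matrix())
```

```text
2.025 [429.332  20.368 253.312] [ 0.533  0.133 -0.77   2.068  0.111  0.981  1.245] [[-1.     0.032 -0.   ]
 [ 0.032  1.     0.   ]
 [ 0.     0.    -1.   ]]
```

Request:
move_arm([
  [0,-0.001,-0.03,0.04],
  [0,-0.001,-0.03,0.04],
  [0,-0.001,-0.03,0],
  [0,-0.001,0,0],
  [0,0,0,0],
])

```text
clock: 2.65
tcp_pos: [430.1, 15.1, 164.2]
tool_rot: [-0.065, 3.14, 0.0]
ft_force: [-0.5, -0.3, 0.1]
opening: 60.5
```

Run:
```python
from h import *
import m
s=robot.observe();i=robot.get_image("wrist");cv2.imwrite("pics/w1.png",i[:,:,::-1])
f=np.load("fit.npy");m.XR=f[5];P=m.model(f[:5]);c=cam("wrist",s)
print(s["tcp_pos"]);[print(k,proj(c,P[k])) for k in("hend","hroot","grip","tip")]
```

```text
[430.134  15.148 164.151]
hend [[257.781 137.11 ]]
hroot [[258.251 255.794]]
grip [[258.028 200.054]]
tip [[338.78 288.8 ]]
```

View pics/w1.png

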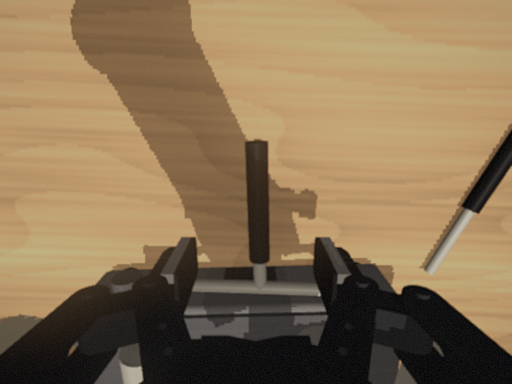

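The wrist view shows the handle from (257,140) to (259,262), within 6 px of the prediction and centred between the fingers. I'll descend and grip.

Request:
move_arm([
  [0,0,-0.025,0],
  [0,0.001,-0.025,0],
  [0,0,-0.02,0],
  [0,0,-0.01,0],
  [0,0,0,0],
])

```text
clock: 3.32
tcp_pos: [429.9, 16.0, 83.6]
tool_rot: [-0.065, 3.141, -0.0]
ft_force: [0.2, 0.2, 0.3]
opening: 60.2
```

Request:
move_arm([
  [0,0,0,0],
  [0,0,0,0],
  [0,0,0,0],
  [0,0,0,0],
  [0,0,0,0],
], hand=0.008, squeeze=25)

```text
clock: 3.95
tcp_pos: [430.0, 17.0, 83.6]
tool_rot: [-0.067, 3.14, 0.002]
ft_force: [-0.6, 6.1, 1.7]
opening: 15.0
```

Request:
move_arm([
  [0,0.0,0.0085,0],
  [0,-0.0015,0.0085,0],
  [0,-0.003,0.009,0],
  [0,-0.0035,0.009,0],
  [0,0,0,0],
])

```text
clock: 4.58
tcp_pos: [430.6, 8.5, 119.7]
tool_rot: [-0.064, 3.138, 0.001]
ft_force: [1.7, 4.2, 2.5]
opening: 15.2
```

Request:
move_arm([
  [0,-0.0045,0.0085,0],
  [0.001,-0.005,0.008,0],
  [0,-0.006,0.0075,0],
  [0.001,-0.0065,0.007,0],
  [0,0,0,0],
])

```text
clock: 5.2
tcp_pos: [432.0, -10.3, 151.2]
tool_rot: [-0.068, 3.139, 0.006]
ft_force: [-4.6, 13.9, 12.9]
opening: 14.7
```

Request:
move_arm([
  [0,0.002,0.002,0],
  [0,-0.0045,0.005,0],
  [0,-0.0055,0.0045,0],
  [0,-0.006,0.004,0],
  [0,0,0,0],
])

```text
clock: 5.82
tcp_pos: [432.9, -25.5, 166.9]
tool_rot: [-0.066, 3.138, 0.004]
ft_force: [-1.5, 10.2, 12.6]
opening: 15.2
```

Request:
move_arm([
  [0,0.001,0.003,0],
  [0,-0.004,0.003,0],
  [0,-0.004,0.003,0],
  [0,0,0,0],
  [0,0,0,0],
])

```text
clock: 6.45
tcp_pos: [433.4, -35.6, 175.1]
tool_rot: [-0.063, 3.137, -0.001]
ft_force: [7.5, 1.7, -1.3]
opening: 15.1
```

Run:
```python
from h import *
s=robot.observe();print(s["tcp_pos"],s["ft_force"],s["moment"])
cv2.imwrite("pics/s2.png",cv2.resize(robot.get_image("side")[0:300,130:430,::-1],None,fx=2,fy=2))
```

```text
[433.427 -35.642 175.08 ] [ 7.464  1.689 -1.305] [ 0.1   -1.315  0.221]
```

View pics/s2.png

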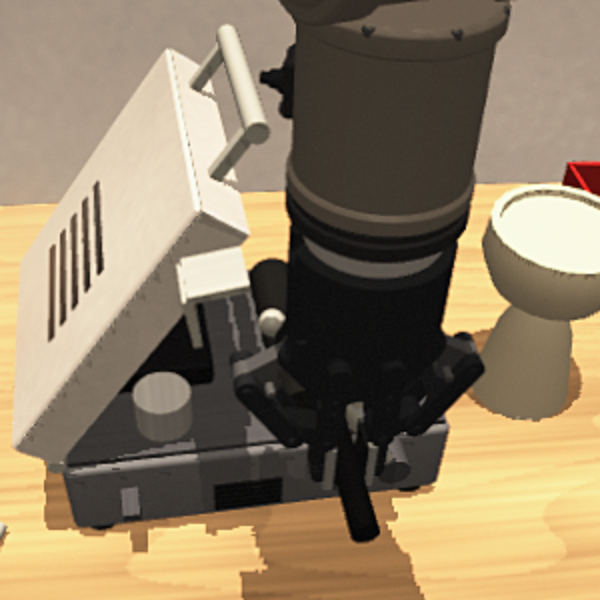

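Side view: the rod is up, with its ball at full-image (266,161) and the handle end at (312,267).

Run:
```python
from h import *
import m
f=np.load("fit.npy");m.XR=f[5]
for a in(55,57,59,61):
    g=f[:5].copy();g[3]=np.radians(a);P=m.model(g);print(a,proj(cam("side"),[P["tip"],P["hend"]]).ravel(),P["grip"])
```

```text
55 [258.909 166.921 306.235 271.361] [426.617 -30.164 160.107]
57 [263.229 164.392 309.315 269.884] [426.77  -33.344 162.254]
59 [267.675 161.952 312.465 268.45 ] [426.928 -36.596 164.288]
61 [272.239 159.606 315.68  267.061] [427.089 -39.917 166.208]
```

Request:
move_arm([
  [-0.001,-0.002,0.001,0],
  [-0.001,-0.002,0.001,0],
  [0,0,0,0],
  [0,0,0,0],
  [0,0,0,0],
])

```text
clock: 7.12
tcp_pos: [432.3, -36.8, 176.6]
tool_rot: [-0.067, 3.134, 0.006]
ft_force: [12.1, 10.4, -12.9]
opening: 15.1
```

Request:
move_arm([
  [0.0,0.002,-0.002,0],
  [0,0,0,0],
  [0,0,0,0],
  [0,0,0,0],
  [0,0,0,0],
], hand=0.05)

```text
clock: 7.75
tcp_pos: [429.5, -37.2, 173.8]
tool_rot: [0.064, -3.141, 0.0]
ft_force: [0.5, 0.1, 0.2]
opening: 50.0
```

Request:
move_arm([
  [0,0,0.02,0],
  [0,0,0.03,0],
  [0,0,0.04,0],
  [0,0,0.05,0],
  [0,-0.02,0.05,0],
])

```text
clock: 8.38
tcp_pos: [429.3, -55.8, 365.5]
tool_rot: [-0.07, 3.141, 0.0]
ft_force: [1.4, -0.9, 0.2]
opening: 50.2
```

The resistance rose to about 15 N at 58.8°, so the rod is at its stop, and I've released it. Next I'll put the closed fingertips above the bar and press down.

Request:
move_arm([
  [0.035,0.012,0.015,0],
  [0.04,0.013,0,0],
  [0.04,0.013,0,0],
  [0.04,0.013,0,0],
  [0.03,0.012,0,0],
], hand=0.0)

```text
clock: 9.0
tcp_pos: [616.0, 6.2, 378.2]
tool_rot: [0.064, -3.14, -0.001]
ft_force: [0.6, 0.1, 0.5]
opening: -0.0
```

Request:
move_arm([
  [0,0,0,0],
  [0,0,0,0],
  [0,0,0,0],
  [0,0,0,0],
  [0,0,0,0],
])

```text
clock: 9.62
tcp_pos: [614.4, 5.7, 379.1]
tool_rot: [-0.064, 3.141, -0.001]
ft_force: [0.1, 0.2, 0.6]
opening: 0.0
```

Run:
```python
from h import *
import m
s=robot.observe();a=robot.get_image("side")[:,:,::-1];b=robot.get_image("wrist")[:,:,::-1]
print(s["tcp_pos"],s["opening"]);cv2.imwrite("pics/sw3.png",cv2.resize(np.hstack([a[0:300,130:430],b[84:384]]),None,fx=.98,fy=.98))
f=np.load("fit.npy");m.XR=f[5];P=m.model(f[:5]);c=cam("wrist",s)
print(proj(c,[P["barN"],P["bar"],P["barF"]])-[0,84]+[300,0])
```

```text
[614.351   5.682 379.122] 0.04321969013881572
[[558.097  50.819]
 [558.426 132.343]
 [558.718 202.169]]
```

View pics/sw3.png

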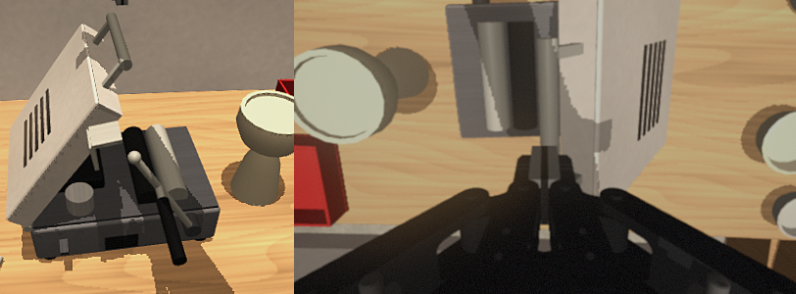

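Bar in the wrist view sits at column 559, against a predicted 558, so it is aligned under the fingertips. Side view: the rod stands free with its ball below the bracket. Now the touch-down.

Request:
move_arm([
  [0,0,-0.02,0],
  [0,0,-0.014,0],
  [0,0,-0.003,0],
  [0,0,-0.002,0],
  [0,0,0,0],
])

```text
clock: 10.35
tcp_pos: [614.8, 6.1, 340.2]
tool_rot: [-0.065, 3.14, 0.0]
ft_force: [-0.4, -0.6, -0.2]
opening: -0.1
```

Request:
move_arm([
  [0,-0.002,-0.002,0],
  [0,-0.003,-0.002,0],
  [0,-0.003,-0.002,0],
  [0,-0.003,-0.002,0],
  [0,-0.003,-0.002,0],
])

```text
clock: 10.98
tcp_pos: [615.2, -8.3, 330.1]
tool_rot: [-0.064, 3.139, 0.0]
ft_force: [3.3, 0.5, 4.0]
opening: 0.2
```

Request:
move_arm([
  [0,-0.003,-0.002,0],
  [0,-0.003,-0.002,0],
  [0,-0.003,-0.002,0],
  [0,-0.003,-0.002,0],
  [0.001,0,0,0],
])

```text
clock: 11.6
tcp_pos: [614.7, -20.7, 321.1]
tool_rot: [0.064, -3.138, 0.001]
ft_force: [-1.9, -1.0, 3.8]
opening: -0.1
```

Request:
move_arm([
  [0,-0.003,-0.002,0],
  [0,-0.003,-0.002,0],
  [0,-0.003,-0.002,0],
  [0,-0.002,-0.002,0],
  [0.001,0,0,0],
])

```text
clock: 12.22
tcp_pos: [616.3, -31.7, 313.3]
tool_rot: [0.064, -3.14, 0.001]
ft_force: [-1.3, 0.5, 1.9]
opening: 0.1
```

Request:
move_arm([
  [0,-0.002,-0.002,0],
  [0,-0.002,-0.002,0],
  [0,-0.002,-0.002,0],
  [0,-0.001,-0.001,0],
  [0,0,0,0],
])

```text
clock: 12.85
tcp_pos: [616.8, -38.6, 306.8]
tool_rot: [-0.064, 3.141, -0.001]
ft_force: [0.1, -1.4, 3.5]
opening: 0.1
```

Request:
move_arm([
  [0,-0.002,-0.001,0],
  [0,-0.001,-0.001,0],
  [0,-0.001,-0.001,0],
  [0,-0.001,-0.001,0],
  [0,0,0,0],
])

```text
clock: 13.48
tcp_pos: [617.0, -41.5, 304.0]
tool_rot: [-0.066, 3.139, 0.002]
ft_force: [-1.6, 2.1, 8.8]
opening: -0.3
```

Run:
```python
from h import *
s=robot.observe();print(s["tcp_pos"],s["ft_force"])
cv2.imwrite("pics/s4.png",cv2.resize(robot.get_image("side")[80:260,150:360,::-1],None,fx=3,fy=3))
```

```text
[617.006 -41.506 304.007] [-1.562  2.124  8.839]
```

View pics/s4.png

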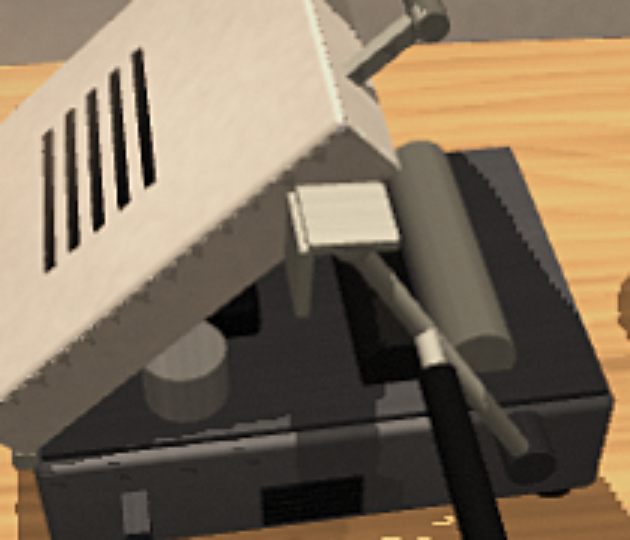

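The ball has gone under the bracket and the force rose to 9 N, so it has touched a plate. I'll press further to seat it.

Request:
move_arm([
  [0,-0.001,-0.001,0],
  [0,-0.001,-0.001,0],
  [0,-0.001,-0.001,0],
  [0,0,0,0],
  [0,0,0,0],
])

```text
clock: 14.15
tcp_pos: [616.2, -46.1, 299.2]
tool_rot: [0.065, -3.14, -0.0]
ft_force: [-0.2, -0.7, -0.1]
opening: 0.4
```

Request:
move_arm([
  [0,0,-0.001,0],
  [0,0,-0.001,0],
  [0,0,0,0],
  [0,0,0,0],
  [0,0,0,0],
])

```text
clock: 14.78
tcp_pos: [616.7, -46.1, 297.9]
tool_rot: [-0.064, 3.141, -0.0]
ft_force: [-0.3, -1.0, 2.5]
opening: 0.3
```

Request:
move_arm([
  [0,0,-0.001,0],
  [0,0,-0.001,0],
  [0,0,0,0],
  [0,0,0,0],
  [0,0,0,0],
])

```text
clock: 15.4
tcp_pos: [616.8, -46.0, 297.5]
tool_rot: [-0.064, 3.14, -0.001]
ft_force: [-3.5, -2.7, 11.9]
opening: -0.4
```

Run:
```python
from h import *
s=robot.observe();print(s["tcp_pos"],s["ft_force"])
cv2.imwrite("pics/s5.png",cv2.resize(robot.get_image("side")[50:250,150:360,::-1],None,fx=3,fy=3))
```

```text
[616.826 -46.021 297.516] [-3.479 -2.715 11.87 ]
```

View pics/s5.png

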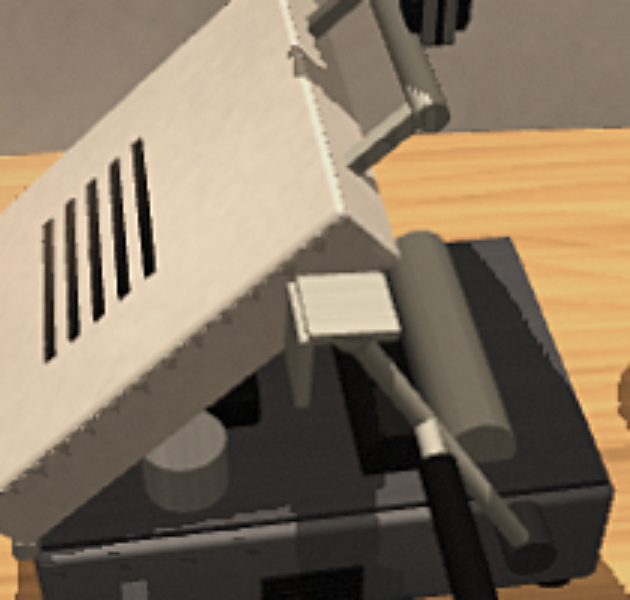

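The hood hasn't moved since the last picture: the bar end is at full-image (293,87) in both. The fingertips slid down the bar's -y side. I'll measure the hood and rod angles and compare.

Run:
```python
from h import *
import m
f=np.load("fit.npy");m.XR=f[5];S=cam("side")
g=f[:5].copy();print("start barN",proj(S,m.model(g)["barN"]))
for b,a in((46,60),(44,59),(42,58),(40,57),(38,56)):
    g[3:]=np.radians([a,b]);P=m.model(g)
    print(b,a,proj(S,P["barN"]),P["bar"],"hroot",proj(S,P["hroot"]),"sock",P["sock"],"tip",P["tip"])
```

```text
start barN [[258.169  60.935]]
46 60 [[282.884  75.546]] [616.987 -21.709 289.532] hroot [[297.624 205.802]] sock [494.401  17.317 228.635] tip [495.428  -3.901 218.956]
44 59 [[288.491  79.626]] [617.318 -28.563 283.559] hroot [[296.215 206.484]] sock [494.631  12.559 224.267] tip [495.303  -1.318 217.433]
42 58 [[293.803  83.824]] [617.64  -35.204 277.351] hroot [[294.821 207.179]] sock [494.854   7.956 219.734] tip [495.179   1.239 215.864]
40 57 [[298.818  88.128]] [617.95  -41.625 270.914] hroot [[293.443 207.888]] sock [495.069   3.514 215.044] tip [495.056   3.768 214.251]
38 56 [[303.534  92.525]] [618.25  -47.817 264.256] hroot [[292.08  208.609]] sock [495.276  -0.762 210.201] tip [494.935   6.268 212.594]
```

Hood is at about 43° (bar at y ≈ -32, z ≈ 280), so the tips were about 14 mm off centre. I'll lift, re-centre and press again.

Request:
move_arm([
  [0,0,0.012,0],
  [0,0,0.013,0],
  [0,0.006,0,0],
  [0,0.006,0,0],
  [0,0,0,0],
])

```text
clock: 16.08
tcp_pos: [616.3, -32.9, 320.4]
tool_rot: [0.067, -3.14, -0.001]
ft_force: [0.1, -1.0, 0.2]
opening: 0.1
```

Request:
move_arm([
  [0,0,-0.008,0],
  [0,0,-0.004,0],
  [0,0,-0.002,0],
  [0,0,0,0],
  [0,0,0,0],
])

```text
clock: 16.7
tcp_pos: [616.7, -34.0, 307.0]
tool_rot: [-0.064, 3.141, 0.0]
ft_force: [0.4, -0.5, 0.3]
opening: -0.0
```

Request:
move_arm([
  [0,0,-0.001,0],
  [0,0,-0.001,0],
  [0,0,-0.001,0],
  [0,0,0,0],
  [0,0,0,0],
])

```text
clock: 17.32
tcp_pos: [616.7, -33.9, 304.9]
tool_rot: [-0.064, 3.14, -0.001]
ft_force: [-1.6, -1.7, 5.7]
opening: -0.2
```

Request:
move_arm([
  [0,0,-0.001,0],
  [0,-0.001,-0.001,0],
  [0,0,0,0],
  [0,0,0,0],
  [0,0,0,0],
])

```text
clock: 17.95
tcp_pos: [616.8, -34.1, 304.5]
tool_rot: [-0.065, 3.139, -0.0]
ft_force: [-6.0, 0.7, 15.5]
opening: -0.1
```

Request:
move_arm([
  [0,0,-0.001,0],
  [0,-0.001,-0.001,0],
  [0,0,-0.001,0],
  [0,0,0,0],
  [0,0,0,0],
])

```text
clock: 18.58
tcp_pos: [616.9, -34.8, 303.7]
tool_rot: [-0.065, 3.138, -0.001]
ft_force: [-11.5, 0.4, 26.7]
opening: 0.2
```

Run:
```python
from h import *
import m
s=robot.observe();a=robot.get_image("side")[:,:,::-1];t=robot.get_image("top")[:,:,::-1]
cv2.imwrite("pics/side6.png",a);cv2.imwrite("pics/top6.png",t)
old=cv2.imread("pics/s2.png");old=cv2.resize(old,(300,300),interpolation=cv2.INTER_AREA)
up=lambda i:cv2.resize(i,(390,300),interpolation=cv2.INTER_NEAREST)
# each tile 65x50 px x6 : side handle end old(285..350,230..280) / now ; side bar near end now; top bar near
A=up(old[230:280,155:220]);B=up(a[230:280,285:350]);C=up(a[60:110,260:325]);D=up(t[160:210,235:300])
cv2.imwrite("pics/c6.png",np.vstack([np.hstack([A,B]),np.hstack([C,D])]))
```

```text
(no output)
```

View pics/c6.png

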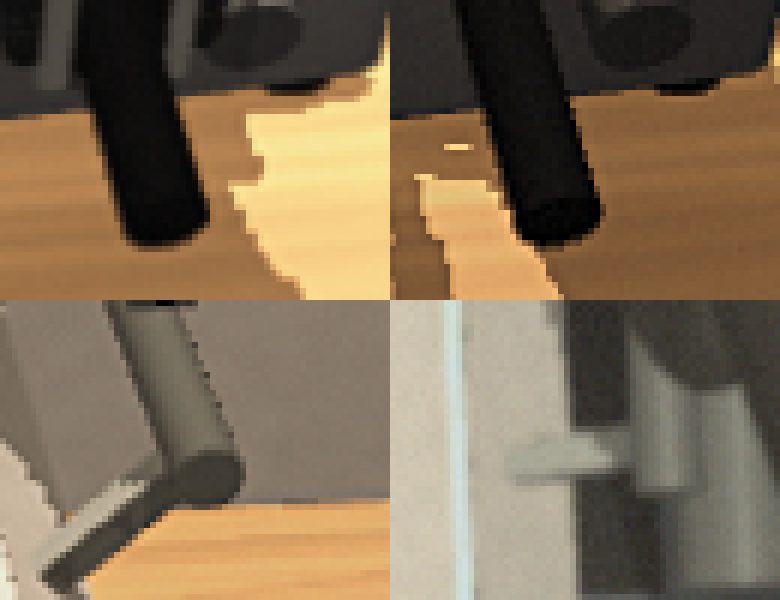

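The handle end is at (312.7,267), barely moved, so the rod is still at its stop. The ball is sticking on the free-edge plate, about 9 mm from its seat. Rather than push harder, I'll ease the rod back about 3°; pressing the hood should then slide the ball home off the other plate.

Request:
move_arm([
  [0,0,0.015,0],
  [0,0,0.04,0],
  [-0.03,-0.005,0,0],
  [-0.05,-0.01,0,0],
  [-0.05,-0.01,0,0],
])

```text
clock: 19.3
tcp_pos: [485.4, -61.2, 353.6]
tool_rot: [0.065, -3.141, -0.001]
ft_force: [0.2, -0.2, 0.7]
opening: 0.2
```

Request:
move_arm([
  [-0.05,-0.015,0,0],
  [-0.011,-0.012,-0.04,0],
  [0,0,-0.05,0],
  [0,0,-0.05,0],
  [0,0,-0.05,0],
])

```text
clock: 19.92
tcp_pos: [425.8, -88.3, 162.7]
tool_rot: [-0.064, 3.14, -0.001]
ft_force: [0.2, -0.9, 0.1]
opening: -0.0
```

Request:
move_arm([
  [0,0.004,0,0],
  [0,0.004,0,0],
  [0,0.004,0,0],
  [0,0.002,0,0],
  [0,0,0,0],
])

```text
clock: 20.55
tcp_pos: [426.0, -74.0, 164.5]
tool_rot: [-0.065, 3.14, -0.001]
ft_force: [-0.1, 0.3, 0.3]
opening: -0.2
```

Request:
move_arm([
  [0,0.003,0,0],
  [0,0.003,0,0],
  [0,0.003,0,0],
  [0,0.003,0,0],
  [0,0,0,0],
])

```text
clock: 21.18
tcp_pos: [425.6, -61.7, 163.8]
tool_rot: [0.066, -3.141, -0.0]
ft_force: [-0.3, 0.4, 0.5]
opening: -0.1
```

Request:
move_arm([
  [0,0.001,0,0],
  [0,0.001,0,0],
  [0,0.001,0,0],
  [0,0,0,0],
  [0,0,0,0],
])

```text
clock: 21.8
tcp_pos: [425.6, -59.0, 163.8]
tool_rot: [0.065, -3.141, -0.0]
ft_force: [-0.9, 1.0, 0.8]
opening: 0.1
```

Request:
move_arm([
  [0,0.001,0,0],
  [0,0.001,0,0],
  [0,0.001,0,0],
  [0,0,0,0],
  [0,0,0,0],
])

```text
clock: 22.42
tcp_pos: [425.4, -56.2, 163.7]
tool_rot: [0.064, -3.14, 0.0]
ft_force: [0.3, -2.9, -1.3]
opening: 0.2
```

Request:
move_arm([
  [0,0.001,0,0],
  [0,0.001,0,0],
  [0,0.001,0,0],
  [0,0,0,0],
  [0,0,0,0],
])

```text
clock: 23.05
tcp_pos: [425.5, -52.9, 163.8]
tool_rot: [0.065, -3.141, -0.0]
ft_force: [-0.2, -3.6, -2.4]
opening: -0.0
```

Contact came at y ≈ -57, with the rod turning at about 4 N. A little more, then back off and go back to the bar.

Request:
move_arm([
  [0,0.001,0,0],
  [0,0,0,0],
  [0,-0.01,0,0],
  [0,-0.015,0.01,0],
  [0,0,0.05,0],
])

```text
clock: 23.68
tcp_pos: [424.1, -77.6, 222.7]
tool_rot: [0.063, -3.136, -0.005]
ft_force: [1.7, -0.0, -0.2]
opening: -0.0
```

Request:
move_arm([
  [0,0,0.05,0],
  [0,0,0.05,0],
  [0.01,0,0.03,0],
  [0.05,0.01,0,0],
  [0.05,0.01,0,0],
])

```text
clock: 24.3
tcp_pos: [537.4, -57.1, 355.1]
tool_rot: [-0.062, 3.138, -0.001]
ft_force: [1.0, -0.5, 0.3]
opening: -0.1
```

Request:
move_arm([
  [0.05,0.012,0,0],
  [0.031,0.008,0,0],
  [0,0,-0.02,0],
  [0,0,-0.014,0],
  [0,0,0,0],
])

```text
clock: 24.92
tcp_pos: [615.0, -37.8, 318.3]
tool_rot: [0.064, -3.138, 0.001]
ft_force: [-0.5, -0.0, 0.2]
opening: -0.1
```

Request:
move_arm([
  [0,0,-0.006,0],
  [0,0,-0.004,0],
  [0,0,-0.002,0],
  [0,0,-0.001,0],
  [0,0,0,0],
])

```text
clock: 25.55
tcp_pos: [616.6, -37.0, 306.9]
tool_rot: [-0.065, 3.141, -0.0]
ft_force: [-0.2, -0.4, -0.1]
opening: 0.1
```

Request:
move_arm([
  [0,0,-0.001,0],
  [0,0,-0.001,0],
  [0,-0.001,-0.001,0],
  [0,0,0,0],
  [0,0,0,0],
])

```text
clock: 26.18
tcp_pos: [616.7, -37.6, 304.1]
tool_rot: [-0.065, 3.141, 0.001]
ft_force: [-0.0, 1.6, 2.4]
opening: -0.1
```

Request:
move_arm([
  [0,-0.001,-0.001,0],
  [0,-0.001,-0.001,0],
  [0,0,0,0],
  [0,0,0,0],
  [0,0,0,0],
])

```text
clock: 26.8
tcp_pos: [616.8, -39.2, 302.4]
tool_rot: [-0.066, 3.14, 0.001]
ft_force: [-1.4, 2.7, 5.3]
opening: 0.1
```

Request:
move_arm([
  [0,-0.001,-0.001,0],
  [0,-0.001,-0.001,0],
  [0,0,0,0],
  [0,0,0,0],
  [0,0,0,0],
])

```text
clock: 27.42
tcp_pos: [616.9, -41.3, 300.4]
tool_rot: [-0.065, 3.14, 0.001]
ft_force: [-1.9, 2.6, 4.6]
opening: 0.0
```

Request:
move_arm([
  [0,-0.001,-0.001,0],
  [0,0,-0.001,0],
  [0,0,0,0],
  [0,0,0,0],
  [0,0,0,0],
])

```text
clock: 28.05
tcp_pos: [617.0, -42.3, 299.2]
tool_rot: [-0.065, 3.139, 0.001]
ft_force: [-2.4, 2.6, 10.6]
opening: -0.2
```

Request:
move_arm([
  [0,-0.001,-0.001,0],
  [0,0,-0.001,0],
  [0,0,0,0],
  [0,0,0,0],
  [0,0,0,0],
])

```text
clock: 28.68
tcp_pos: [617.1, -42.5, 298.8]
tool_rot: [-0.066, 3.138, 0.001]
ft_force: [-5.7, 2.9, 18.7]
opening: 0.1
```

The hood moved freely at 5 N, then met a firm stop 6 mm lower, at the expected propped height. One last nudge, then I'll retreat and check.

Request:
move_arm([
  [0,0,-0.001,0],
  [0,0,-0.001,0],
  [0,0,0,0],
  [0,0,0,0],
  [0,0,0,0],
])

```text
clock: 29.3
tcp_pos: [617.2, -42.6, 298.4]
tool_rot: [-0.065, 3.138, -0.001]
ft_force: [-9.6, 1.7, 28.4]
opening: -0.0
```

Request:
move_arm([
  [0,0,0.005,0],
  [0,0,0.015,0],
  [0,0,0.04,0],
  [-0.01,-0.04,0.03,0],
  [-0.03,-0.05,0,0],
])

```text
clock: 29.92
tcp_pos: [578.0, -134.1, 386.5]
tool_rot: [-0.068, 3.136, -0.0]
ft_force: [0.3, -1.0, -0.2]
opening: 0.1
```

Request:
move_arm([
  [-0.02,-0.05,0,0],
  [-0.02,-0.06,0,0],
  [-0.02,-0.06,0,0],
  [-0.02,-0.06,0,0],
  [0,0,0,0],
])

```text
clock: 30.55
tcp_pos: [493.5, -369.4, 382.6]
tool_rot: [0.046, -3.138, 0.002]
ft_force: [-0.1, -0.2, -0.8]
opening: -0.2
```

Run:
```python
from h import *
import m
s=robot.observe();print(s["clock"],s["ft_force"],s["tcp_pos"])
a=robot.get_image("side")[:,:,::-1];t=robot.get_image("top")[:,:,::-1]
f=np.load("fit.npy");m.XR=f[5];g=f[:5].copy()
old=cv2.imread("pics/side0.png");up=lambda i:cv2.resize(i,(390,300),interpolation=cv2.INTER_NEAREST)
cv2.imwrite("pics/c7.png",np.vstack([np.hstack([up(a[230:280,285:350]),up(a[60:110,260:325])]),np.hstack([up(a[130:230,220:350]),up(old[40:90,230:295])])]))
for b,aa in((53.84,5.9),(42,59),(40,57),(38.5,56)):
    g[3:]=np.radians([aa,b]);P=m.model(g);print(b,aa,proj(cam("side"),[P["barN"],P["hend"]]).ravel())
```

```text
30.55 [-0.054 -0.222 -0.776] [ 493.47  -369.405  382.647]
53.84 5.9 [258.173  60.937 262.48  312.629]
42 59 [293.803  83.824 312.465 268.45 ]
40 57 [298.818  88.128 309.315 269.884]
38.5 56 [302.383  91.418 307.766 270.618]
```

View pics/c7.png

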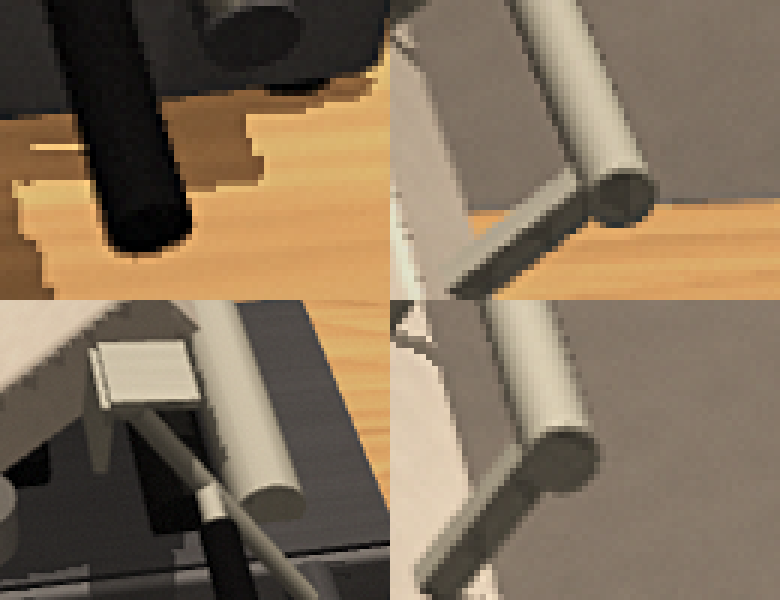

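Handle end shifted (-3.3,+1.5) px from the stop, against (-3.2,+1.4) predicted for 57°. The bar end moved (39.5,26.1) px from the start, against (40.6,27.2) predicted for 40°. Both match the propped pose, with the ball inside the notch and the arm clear.

```bash
python3 -c "
from rig import robot
print(robot.finish_job())"
```

```text
the job is handed in; nothing more can be done
None
```

The hood is propped on the rod and the job is handed in at about 30.7 s, with the arm well clear of everything. No verdict was reported, so success rests on my own checks.

**What I did:**
- **Rod:** I gripped its handle and swung it up to its stop, at about 59°.
- **Hood:** I pressed the grab bar down with the closed fingertips. The fingertips slipped off the bar once, so I lifted and re-centred them.
- **Sticking ball:** It then stuck on one plate of the notch, about 9 mm short of its seat, with 27 N on the bar. I eased the rod back about 3° and pressed again. The hood moved freely at about 5 N, then met a firm stop 6 mm lower.

**Last checks (camera, after letting go):**
- **Angles:** The rod reads about 57° and the hood about 40.4°, against 57° and 40° when propped. The ball should be within about 2 mm of its seat; I inferred that from the angles, because the bracket hides the ball.
- **Bar height:** The grab bar is at about 270 mm, above the 200 mm limit.
- **Wrist force:** It was close to zero once the arm had moved away. The highest reading I saw while pressing was about 28 N on the bar.

No final check failed. The earlier check that disagreed was the one that showed the ball stuck.

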